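# Pack two vials: canister into carton, vial into canister

## Task

Pack the two capped glass vials for shipping, nesting each from the outside in: stand the large metal canister in the tray of the large open carton and then the large vial in that canister, and likewise the small canister in the small carton and then the small vial in it. A vial goes into its canister only after that canister stands in its carton; do not drop anything, and leave everything standing upright and let go. The two dropper bottles are not part of the order: leave them where they are.

Things in the scene. Friction and masses are not known exactly. Their poses are not given: they have to be found in the camera images.
- carton_large: Open shallow brown carton, fixed to the table: a square tray, 88 mm inside and 94 mm outside, walls 12 mm high and 3 mm thick, floor 3 mm thick. Its lid flap, a flat 2 mm sheet without walls, as wide as the tray and ending in a narrower tab, lies on the table on the tray's +x side (away from the robot); nothing goes on the flap. Origin: underside centre of the walled tray alone (not of tray and flap together), z up. The larger of the two cartons.
- carton_small: Open shallow brown carton, fixed to the table: a square tray, 70 mm inside and 76 mm outside, walls 12 mm high and 3 mm thick, floor 3 mm thick. Its lid flap, a flat 2 mm sheet without walls, as wide as the tray and ending in a narrower tab, lies on the table on the tray's +x side (away from the robot); nothing goes on the flap. Origin: underside centre of the walled tray alone (not of tray and flap together), z up. The smaller of the two cartons.
- canister_large: Empty round open-topped aluminium canister, standing upright, loose: outside diameter 66 mm, inside 60 mm, height 48 mm, wall and floor 3 mm. Origin: centre of its underside, z up along its axis. The larger of the two canisters; about 100 g.
- canister_small: Empty round open-topped aluminium canister, standing upright, loose: outside diameter 54 mm, inside 48 mm, height 42 mm, wall and floor 3 mm. Origin: centre of its underside, z up along its axis. The smaller of the two canisters; about 70 g.
- vial_large: Round clear glass vial, standing upright, loose, closed: straight body 44 mm in diameter, narrowing from 28 mm below the top to a waist 34 mm across at 22 to 16 mm below it, and above it a flat crimped cap as wide as the body, 16 mm high (metal band, black disc on top). Overall height 84 mm. Origin: centre of its underside, z up along its axis. The larger of the two vials; about 130 g. Grip it at the cap.
- vial_small: Round clear glass vial, standing upright, loose, closed: straight body 32 mm in diameter, narrowing from 28 mm below the top to a waist 22 mm across at 22 to 16 mm below it, and above it a flat crimped cap as wide as the body, 16 mm high (metal band, black disc on top). Overall height 72 mm. Origin: centre of its underside, z up along its axis. The smaller of the two vials; about 70 g. Grip it at the cap.
- dropper_a: Dropper bottle, not part of the job, to be left alone: clear glass body 30 mm in diameter, 42 mm high, black collar 20 mm across above it, and a slim rubber bulb up to 71 mm. Origin: centre of its underside, z up. One of two alike.
- dropper_b: Dropper bottle, not part of the job, to be left alone: clear glass body 30 mm in diameter, 42 mm high, black collar 20 mm across above it, and a slim rubber bulb up to 71 mm. Origin: centre of its underside, z up. One of two alike.
Things that resemble listed ones, but are neither listed nor needed, are in the scene too. Leave any orange or yellow look-alike of the vial_large alone.

How it is judged:
By the outcome, as a careful person would: the job done as asked, in the order asked, and still so for the second after the job is handed in, with the robot touching nothing.
It also fails if it takes over 88 s, if anything falls off the work surface, if the arm or the gripper's body presses on something with over 40 N, if the wrist force passes 120 N, or if a joint passes its speed limit or range.

## Robot

A 7-joint arm with a two-finger parallel gripper is mounted at the origin on the work surface. World frame = base frame: x ahead of the robot, y to its left, z up, the work surface at z = 0. Lengths are in m, angles in degrees, forces in N, time in s.
With the tool pointing down it reaches from about 0.35 to 0.775 m from the base axis. Payload 3.1 kg.
Tool frame: the origin (TCP) lies on the centre line of the jaws, within the pads' length; the fingertips stand 17 mm ahead of it and the grasp point (between the pads) lies 2 mm behind it (robot.tip_reach is the distance from the TCP to the fingertips, in m); z points along the fingers, y is the direction in which the jaws open and shut (so a half turn about z gives the same grasp; the last joint's range is limited). The gripper opens to 85 mm and grips with 20 to 120 N. Pads are 22 mm wide; open, the fingers measure 114 mm over their backs; the gripper's body (76 mm by 85 mm) begins 54 mm behind the grasp point. The pads swing forward as they close: fully open they stand 13 mm farther back than shut.
Start: joints at [-2.389, 17.813, 0.802, 86.603, -0.252, 75.585, -1.558], TCP at [0.55, 0, 0.248] pointing down, gripper open.
Joint ranges: [-154.91, 154.91], [-16.99, 109.72], [-72.82, 74.43], [7.12, 147.25], [-82.49, 262.49], [11.32, 116.49], [-174.64, 174.64]. Speed limits (degrees/s): [159.86, 159.86, 180, 180, 180, 180, 180].

## Interface

Orientations are given as [roll, pitch, yaw] about the fixed x, y, z axes, in that order (R = Rz(yaw) Ry(pitch) Rx(roll)).
In Python, from station import robot, fingers, vision, workorder, recognise gives the robot as it stands. Calls block until the motion is done:
- robot.move_to(position, orientation): joint-space move of the TCP to a pose.
- robot.line_to(position, orientation=None, velocity=0.15, f_stop=None): straight line of the TCP; orientation=None keeps the orientation; velocity is the mean speed in m/s. With f_stop (N) it stops when the force on the tool has changed by that much, and returns True; else False.
- robot.move_j(angles): joint-space move.
- fingers.gripper_to(opening, force=None): opening from 0.0 (shut) to 1.0 (fully open); force is the grip in N (None keeps the last); returns when the fingers have stopped.
- robot.pause(seconds).
- robot.inverse_kinematics(position, orientation): joint angles nearest the present ones, or None.
- vision.grab_frame(name): name is "scene" or "side" or "wrist"; returns the picture (480x640x3 uint8, red, green, blue); there is no depth.
- vision.calibration(name): a dict with "mtx" (3x3 intrinsics, pixels), "extrinsics" (4x4, takes a point from world to camera coordinates); the wrist camera has in their place "T_tool_cam" (4x4, takes a point from camera to tool coordinates, whose origin is the TCP and whose axes are the flange's). Camera axes: x right, y up, looking along -z (the intrinsics and any distortion apply to the point x, -y, -z); pixel columns grow to the right and rows downward; lengths in m; the calibration is good to about 2 mm. A picture is of the moment at which its call begins: read the wrist's pose just before it. calibration takes no time and is no camera call.
A pose or a line that the arm cannot do raises robot.PlanningError and nothing moves.
- workorder.close_job(): hands the job in, once; it reports no verdict.
Trained networks look in the newest picture that a camera, given by its name, has taken for a name from the list of things; names that differ only in an ending like _2 or _b are one class to them, and where a whole thing is asked for, a point or a joint stands for the part that bears it (a point fixed in the world has none). Each returns a list of dicts, best first, with "p" (0 to 1); they miss things now and then, are a little off and sometimes report something else, mostly with a low value. They report only what shows in the picture. A call takes as long as a camera call. They do not tell look-alikes from the thing itself.
- recognise(label, camera): "rect" ([centre column, centre row, width, height] in pixels, round what is visible of it).
Readings, each from a call of its own:
- robot.current_time_s(): time.
- robot.current_joint_positions(): joint angles.
- robot.current_dq(): joint speeds.
- robot.current_joint_torque(): joint torques, N m.
- robot.current_tool_pos(): TCP position.
- robot.current_eef_rot(): TCP orientation.
- robot.current_contact_force(): force on the tool from outside, world axes, zero at the start.
- robot.current_torque(): the same for the moment, N m.
- robot.current_finger_gap(): opening from 0.0 (shut) to 1.0 (fully open).
Only numpy, scipy, OpenCV 4.12 (cv2) and the standard library are available. Lean on these libraries where they do the work, as an engineer would, in place of code of your own. Each camera call takes 0.05 s, during which the arm holds its last target.

## Working session

There is one attempt and no reset: what is moved stays moved. The work goes in short steps, each a Python script; the robot and the scene stay as the last script left them, time stands still between calls to the robot, and variables do not carry over. Pictures are saved under pics/ and viewed, and the job is handed in when it is done.

```bash
ls; mkdir -p pics
python3 - <<'E'
from station import robot, fingers, vision, workorder, recognise
import cv2
for n in ["scene","side","wrist"]:
    im=vision.grab_frame(n); cv2.imwrite(f"pics/{n}0.png",im[:,:,::-1])
    c=vision.calibration(n); print(n,c)
    for l in ["carton_large","carton_small","canister_large","canister_small","vial_large","vial_small","dropper_a"]:
        print(l,[( [round(v) for v in d["rect"]],round(d["p"],2)) for d in recognise(l,n)])
print(robot.current_time_s(), robot.tip_reach)
E
```

```text
pics
scene {'mtx': array([[606.90675186,   0.        , 323.28972524],
       [  0.        , 606.90675186, 235.945888  ],
       [  0.        ,   0.        ,   1.        ]]), 'extrinsics': array([[-0.79498464,  0.60647652, -0.01362549,  0.41090128],
       [-0.4939712 , -0.63414546,  0.5948546 ,  0.25183395],
       [ 0.3521248 ,  0.47963086,  0.80371783, -1.18571033],
       [ 0.        ,  0.        ,  0.        ,  1.        ]])}
carton_large [([173, 228, 127, 83], 0.72)]
carton_small [([282, 370, 113, 116], 0.85)]
canister_large [([181, 138, 40, 44], 0.98)]
canister_small [([430, 294, 42, 44], 0.83)]
vial_large [([317, 177, 25, 50], 0.88), ([316, 225, 28, 55], 0.66), ([358, 149, 19, 50], 0.6)]
vial_small [([385, 238, 21, 39], 0.82), ([284, 137, 15, 24], 0.18)]
dropper_a [([423, 400, 23, 32], 0.7), ([284, 139, 18, 25], 0.53)]
side {'mtx': array([[543.16542558,   0.        , 321.74386514],
       [  0.        , 543.16542558, 246.06038561],
       [  0.        ,   0.        ,   1.        ]]), 'extrinsics': array([[ 0.80404855, -0.59439849, -0.01401329, -0.43956448],
       [ 0.45504665
[... 779 characters left out ...]
array([[ 3.92460519e-04,  9.61734141e-01,  2.73984103e-01,
         6.89774246e-02],
       [ 9.99999901e-01, -3.20551947e-04, -3.07224867e-04,
         3.38414775e-04],
       [-2.07642506e-04,  2.73984196e-01, -9.61734172e-01,
        -1.26268904e-01],
       [ 0.00000000e+00,  0.00000000e+00,  0.00000000e+00,
         1.00000000e+00]])}
carton_large [([456, 340, 188, 88], 0.91)]
carton_small [([489, 52, 193, 102], 0.6)]
canister_large []
canister_small [([212, 10, 60, 21], 0.84)]
vial_large [([135, 305, 88, 77], 0.72), ([235, 287, 61, 73], 0.62), ([295, 211, 48, 62], 0.6)]
vial_small [([209, 114, 61, 44], 0.79)]
dropper_a [([227, 398, 35, 54], 0.79), ([488, 51, 193, 102], 0.21)]
1.2 0.017
```

View pics/scene0.png

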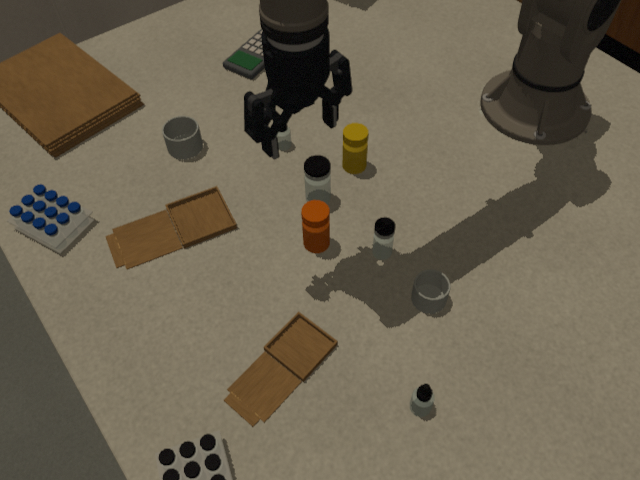

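View pics/side0.png

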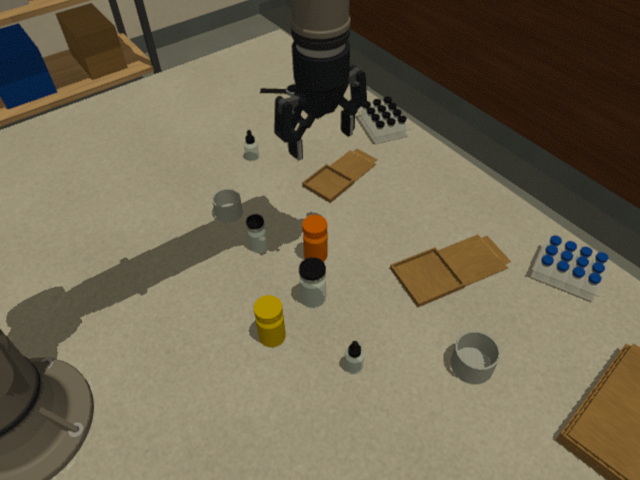

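View pics/wrist0.png

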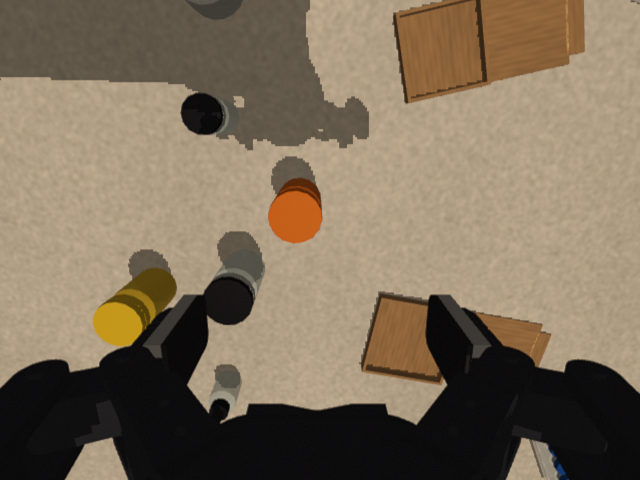

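The clear, black-capped vial at scene (317,180) is vial_large. Orange (316,226) and yellow (355,148) are look-alikes. vial_small is at (385,238). The canisters are at (183,138) and (431,291). I'll check these in close crops.

Run:
```python
import cv2,numpy as np
s=cv2.imread("pics/scene0.png"); d=cv2.imread("pics/side0.png")
def crop(im,x,y,w,h,W,H,step):
    c=cv2.resize(im[y:y+h,x:x+w],(W,H),interpolation=cv2.INTER_CUBIC)
    for i in range(0,w,step): cv2.putText(c,str(x+i),(i*W//w,8),0,.3,(0,0,255)); cv2.line(c,(i*W//w,10),(i*W//w,14),(0,0,255))
    for i in range(0,h,step): cv2.putText(c,str(y+i),(0,i*H//h),0,.3,(0,0,255)); cv2.line(c,(0,i*H//h),(6,i*H//h),(0,0,255))
    return c
cv2.imwrite("pics/cA.png",np.vstack([np.hstack([crop(s,270,110,130,100,400,300,10),crop(s,155,180,90,75,400,300,10)]),np.hstack([crop(s,255,305,90,80,400,300,10),crop(s,360,210,110,110,400,300,10)])]))
cv2.imwrite("pics/cB.png",np.vstack([np.hstack([crop(d,240,210,130,140,400,300,10),crop(d,385,240,90,75,400,300,10)]),np.hstack([crop(d,295,155,80,50,400,300,10),crop(d,440,320,70,70,400,300,10)])]))
```

```text
(no output)
```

View pics/cA.png

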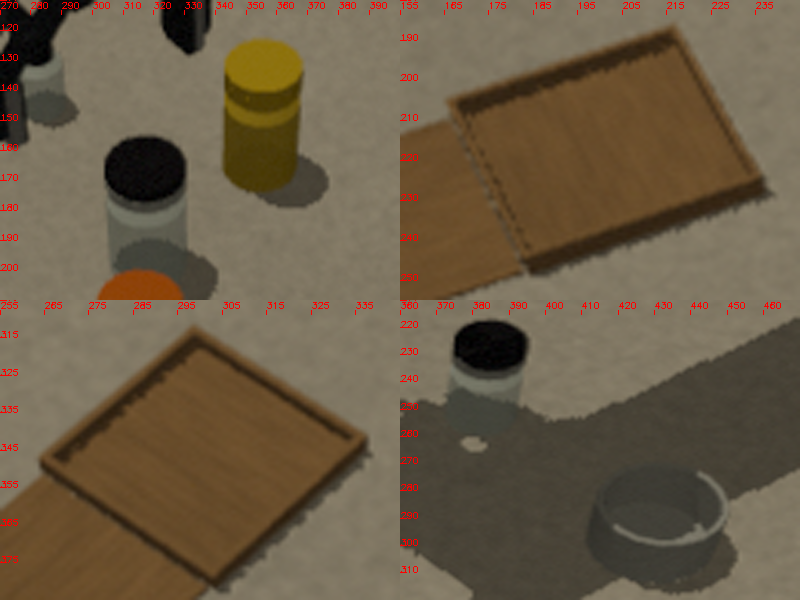

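View pics/cB.png

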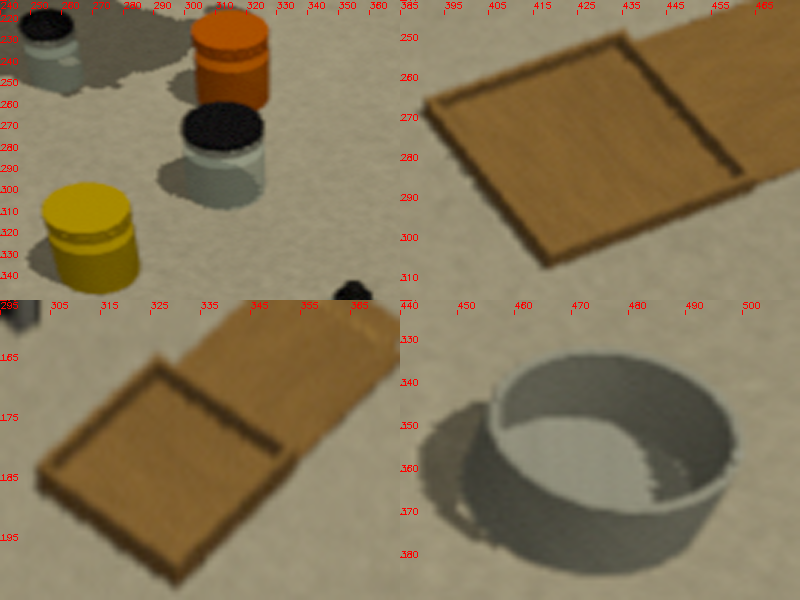

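```bash
cat > h.py <<'E'
from station import robot, fingers, vision, workorder, recognise
import numpy as np, cv2
from scipy.spatial.transform import Rotation as R
from scipy.optimize import least_squares
def cam(n):
    c=vision.calibration(n); K=c["mtx"]
    if "extrinsics" in c: E=c["extrinsics"]
    else:
        T=np.eye(4); T[:3,:3]=R.from_euler("xyz",robot.current_eef_rot(),degrees=True).as_matrix(); T[:3,3]=robot.current_tool_pos()
        E=np.linalg.inv(T@c["T_tool_cam"])
    return K,E
def proj(P,KE):
    K,E=KE; p=(np.atleast_2d(P)@E[:3,:3].T+E[:3,3])*[1,-1,-1]; q=p@K.T; return q[:,:2]/q[:,2:]
def ray(uv,z,KE):
    K,E=KE; d=np.linalg.solve(K,[uv[0],uv[1],1.])*[1,-1,-1]; Ri=E[:3,:3].T; o=-Ri@E[:3,3]; d=Ri@d
    return (o+d*(z-o[2])/d[2])[:2]
def say(*a): print(*[np.round(x,4).tolist() if not isinstance(x,str) else x for x in a])
E
python3 - <<'E'
from h import *
S,D=cam("scene"),cam("side")
for n,a,b in [("CL",[(165.8,205),(217.6,187),(237.1,225),(183.6,245.8)],[(390.6,265.8),(436.1,248),(465.3,286.3),(418.1,305.5)]),
 ("CS",[(298.9,312.2),(337.6,342.3),(303.4,370),(264.5,347.7)],[(326.4,164.2),(354.4,180.8),(330.6,202.2),(302.6,185)])]:
    for c,K in((a,S),(b,D)):
        p=np.array([ray(u,.012,K) for u in c]); say(n,p.mean(0),p, np.linalg.norm(p-np.roll(p,1,0),axis=1))
for n,a,b,z in [("VL",(317.1,166),(312.5,269.3),.084),("VS",(384.75,226.9),(255.6,222.1),.072),("cS",(432.5,285.5),(228,199),.042),("cL",(182.5,129),(477.3,350.8),.048),
 ("or",(316,211),(315.5,224),.084),("ye",(355.5,131.5),(268,307),.084),("dA",(424,387),(249.5,134),.07),("dB",(284,124),(354.5,346),.07)]:
    say(n,ray(a,z,S),ray(b,z,D))
E
```

```text
CL [0.6552, -0.1573] [[0.6916, -0.2135], [0.6005, -0.1938], [0.6186, -0.1022], [0.7101, -0.1196]] [0.0958, 0.0932, 0.0935, 0.0931]
CL [0.6563, -0.1611] [[0.62, -0.1059], [0.7132, -0.1243], [0.6918, -0.2168], [0.6002, -0.1975]] [0.0938, 0.095, 0.095, 0.0936]
CS [0.6612, 0.1366] [[0.6343, 0.0941], [0.6192, 0.1685], [0.6836, 0.1728], [0.7077, 0.1108]] [0.0752, 0.0759, 0.0646, 0.0665]
CS [0.6633, 0.1343] [[0.6944, 0.183], [0.7088, 0.1069], [0.6325, 0.0865], [0.6174, 0.1607]] [0.0802, 0.0775, 0.0789, 0.0757]
VL [0.4732, -0.0719] [0.473, -0.0769]
VS [0.4614, 0.0835] [0.4608, 0.0772]
cS [0.4605, 0.1933] [0.4638, 0.1873]
cL [0.59, -0.3213] [0.5935, -0.3258]
or [0.531, 0.002] [0.5353, 0.0006]
ye [0.3738, -0.0954] [0.3769, -0.0954]
dA [0.589, 0.3079] [0.5848, 0.3007]
dB [0.451, -0.1985] [0.4445, -0.2199]
```

Run:
```python
from h import *
W=cam("wrist"); print(robot.current_tool_pos(),robot.current_eef_rot())
say(ray((229,301),.084,W),ray((203,113),.072,W),ray((295,215),.084,W),ray((121,325),.084,W))
say([ray(u,.012,W) for u in [(394,14),(406,102),(487,80),(477,-5),(379,292),(362,370),(440,383)]])
```

```text
[5.50019709e-01 1.73503257e-05 2.48297946e-01] [1.79998407e+02 2.79184352e-03 9.00060190e+01]
[0.475, -0.0731] [0.462, 0.0814] [0.5331, 0.0028] [0.3786, -0.0963]
[[0.6179, 0.166], [0.6332, 0.0936], [0.7058, 0.1126], [0.6886, 0.1806], [0.6172, -0.0978], [0.6023, -0.1945], [0.6928, -0.2118]]
```

```bash
cat >> h.py <<'E'
def yaw_of(p): return 90+np.degrees(np.arctan2(p[1],p[0]))
def hover(p,z,yaw=None):
    robot.move_to([p[0],p[1],z],[180,0,yaw_of(p) if yaw is None else yaw])
def snap(n,f):
    im=vision.grab_frame(n); cv2.imwrite("pics/"+f,im[:,:,::-1]); return im
E
python3 - <<'E'
from h import *
t=robot.current_time_s()
hover((.5915,-.3225),.20); print(robot.current_time_s()-t)
W=cam("wrist"); snap("wrist","w1.png"); print(recognise("canister_large","wrist")[:2])
say(robot.current_tool_pos(),robot.current_eef_rot(),robot.current_joint_positions())
a=np.linspace(0,2*np.pi,9)[:-1]
for z in(.048,): say(proj([[.5915+.033*np.cos(t),-.3225+.033*np.sin(t),z] for t in a],W))
E
```

```text
1.2500000000000002
[{'rect': [322.9, 221.9, 82.8, 88.7], 'p': 0.78}]
[0.5931, -0.3193, 0.2007] [179.9593, -0.1372, 61.6694] [19.253, 34.3951, 13.2783, 69.1192, -7.7855, 77.2838, 3.6608]
[[353.6437, 207.3432], [328.3404, 186.6339], [295.1926, 190.0159], [274.9571, 215.2355], [279.174, 246.2487], [304.1026, 265.1938], [335.4291, 262.175], [356.0405, 238.719]]
```

View pics/w1.png

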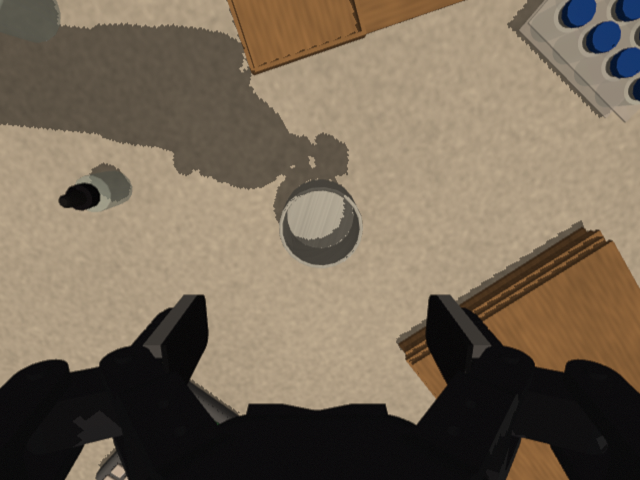

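```bash
python3 - <<'E'
from h import *
robot.pause(.15)
W=cam("wrist"); im=snap("wrist","w2.png"); r=recognise("canister_large","wrist")[0]; print(r, robot.current_tool_pos())
say(ray(r["rect"][:2],.048,W), ray((320.5,222.5),.048,W))
E
python3 - <<'E'
import cv2
im=cv2.imread("pics/w2.png")[160:290,250:400]; cv2.imwrite("pics/w2c.png",cv2.resize(im,None,fx=4,fy=4))
E
```

```text
{'rect': [321.8, 223.1, 84.6, 89.8], 'p': 0.87} [ 0.59189936 -0.32160345  0.2003571 ]
[0.5963, -0.3236] [0.5956, -0.3227]
```

View pics/w2c.png

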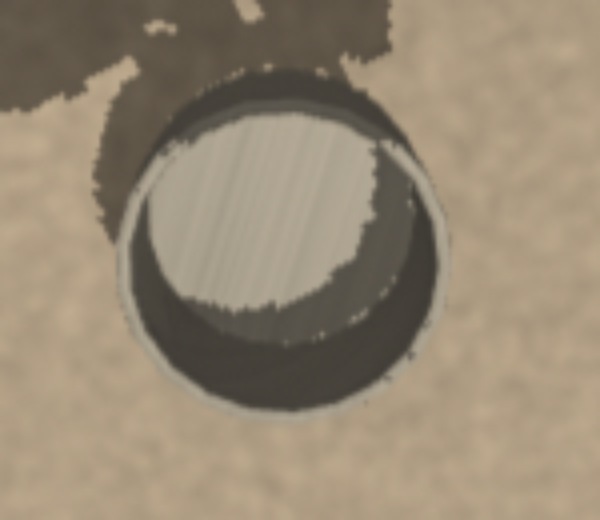

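```bash
cat >> h.py <<'E'
def down(p,z,v=.15,**k): return robot.line_to([p[0],p[1],z],None,v,**k)
E
python3 - <<'E'
from h import *
W=cam("wrist"); say(ray((320.8,224.7),.048,W))
p=(.5942,-.324); t=robot.current_time_s()
print(down(p,.035,f_stop=15)); say(robot.current_tool_pos(),robot.current_contact_force())
fingers.gripper_to(0.0,40); print("gap",robot.current_finger_gap(),robot.current_time_s()-t)
robot.pause(.2)
snap("side","s1.png"); snap("wrist","w3.png"); say(robot.current_tool_pos(),robot.current_contact_force())
E
python3 - <<'E'
import cv2
im=cv2.imread("pics/s1.png")[260:420,380:580]; cv2.imwrite("pics/s1c.png",cv2.resize(im,None,fx=4,fy=3.75))
E
```

```text
[0.5945, -0.3252]
False
[0.5951, -0.3246, 0.0363] [-0.0639, 0.3458, 0.7615]
gap 0.7704683556788245 1.5667
[0.5953, -0.3246, 0.0369] [-0.7488, -0.0331, 5.3696]
```

View pics/s1c.png

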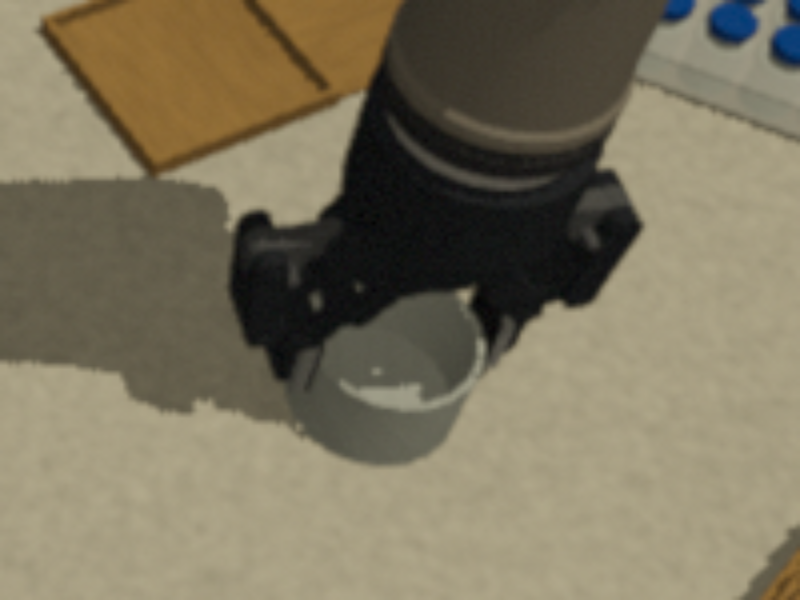

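View pics/w3.png

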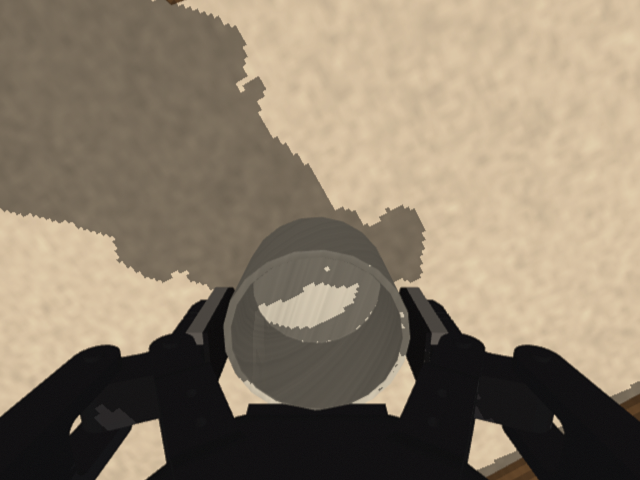

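```bash
python3 - <<'E'
from h import *
t=robot.current_time_s()
p=robot.current_tool_pos(); robot.line_to([p[0],p[1],.14],None,.2)
print("gap",robot.current_finger_gap(),robot.current_contact_force())
q=(.6558,-.158); hover(q,.14); robot.pause(.15)
say(robot.current_tool_pos()); down(q,.065,.15)
robot.pause(.1); say(robot.current_tool_pos())
snap("side","s2.png");snap("scene","s3.png"); print(robot.current_time_s()-t)
E
python3 - <<'E'
import cv2,numpy as np
a=cv2.imread("pics/s2.png")[200:350,360:560];b=cv2.imread("pics/s3.png")[100:300,90:290]; cv2.imwrite("pics/s2c.png",np.hstack([cv2.resize(x,(400,400)) for x in(a,b)]))
E
```

```text
gap 0.7692609340715392 [-0.09261908  0.44404065 -1.98681096]
[0.6547, -0.1609, 0.1393]
[0.6572, -0.1586, 0.0669]
2.4166000000000007
```

View pics/s2c.png

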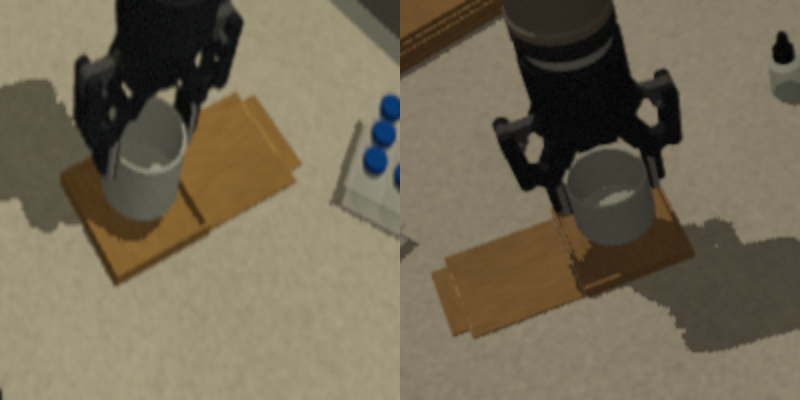

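```bash
python3 - <<'E'
from h import *
t=robot.current_time_s()
q=(.6558,-.158)
print(down(q,.0385,.06,f_stop=6)); say(robot.current_tool_pos(),robot.current_contact_force())
fingers.gripper_to(1.0); robot.pause(.1)
p=robot.current_tool_pos(); robot.line_to([p[0],p[1],.16],None,.2)
snap("side","s4.png");snap("scene","s5.png"); 
# next: small canister
c=(.462,.191); hover(c,.20); robot.pause(.25)
W=cam("wrist"); snap("wrist","w4.png"); r=recognise("canister_small","wrist"); print(r[:2])
say(robot.current_tool_pos(),robot.current_joint_positions())
if r: say(ray(r[0]["rect"][:2],.042,W))
print(robot.current_time_s()-t,robot.current_time_s())
E
python3 - <<'E'
import cv2,numpy as np
a=cv2.imread("pics/s4.png")[200:350,360:560];b=cv2.imread("pics/s5.png")[130:280,100:300];c=cv2.imread("pics/w4.png")
cv2.imwrite("pics/s4c.png",np.vstack([np.hstack([cv2.resize(x,(400,300)) for x in(a,b)]),np.hstack([cv2.resize(c,(400,300)),cv2.resize(c[160:280,250:410],(400,300))])]))
E
```

```text
True
[0.6552, -0.1578, 0.0397] [-0.0609, 0.3224, 3.8902]
[{'rect': [314.4, 213.2, 67.1, 75.4], 'p': 0.98}]
[0.4623, 0.1905, 0.1999] [-20.3648, 14.1199, -4.8321, 98.5685, 1.281, 67.3782, -3.1463]
[0.4591, 0.1947]
3.5584 10.6417
```

View pics/s4c.png

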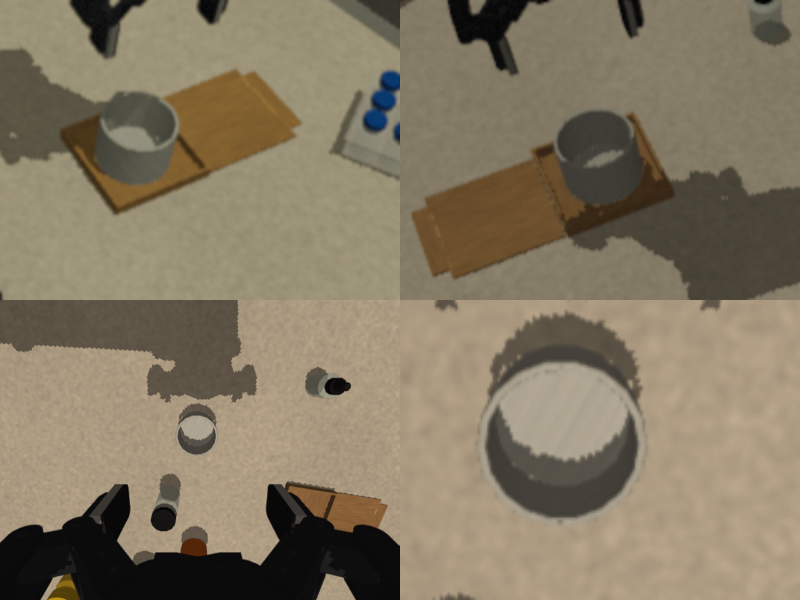

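```bash
python3 - <<'E'
from h import *
t=robot.current_time_s()
W=cam("wrist"); c=ray((314.8,216.8),.042,W); say(c)
down(c,.031,f_stop=15); say(robot.current_tool_pos())
fingers.gripper_to(0.0,40); robot.pause(.15); print("gap",robot.current_finger_gap()*85)
p=robot.current_tool_pos(); say(p)
zg=p[2]
robot.line_to([p[0],p[1],.14],None,.2)
print("gap",robot.current_finger_gap()*85)
q=(.6630,.1372); hover(q,.14); robot.pause(.15)
down(q,.062,.15); robot.pause(.1); say(robot.current_tool_pos())
snap("side","s6.png");snap("scene","s7.png"); print(robot.current_time_s()-t)
E
python3 - <<'E'
import cv2,numpy as np
a=cv2.imread("pics/s6.png")[100:250,260:460];b=cv2.imread("pics/s7.png")[240:440,200:400]
cv2.imwrite("pics/s6c.png",np.hstack([cv2.resize(x,(400,400)) for x in(a,b)]))
E
```

```text
[0.4602, 0.1925]
[0.461, 0.1929, 0.0318]
gap 52.61712276663045
[0.4608, 0.1928, 0.0321]
gap 52.830064401966986
[0.6644, 0.1376, 0.064]
4.3833
```

View pics/s6c.png

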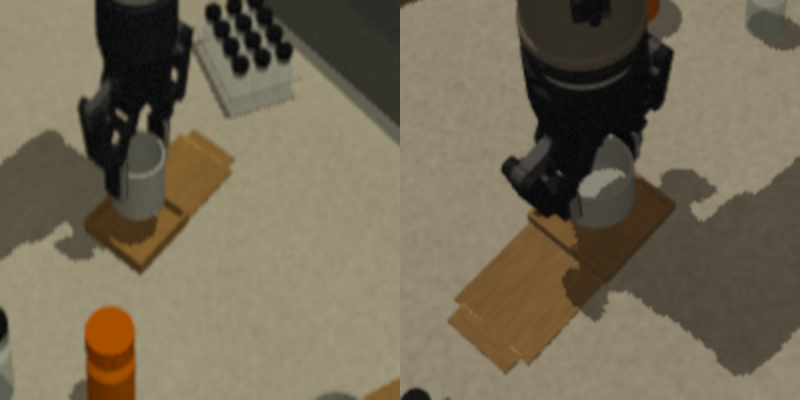

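```bash
python3 - <<'E'
from h import *
S,D=cam("scene"),cam("side")
for n,K in (("scene",S),("side",D)):
  p=robot.current_tool_pos(); say(n,"pred rim/bottom",proj([[p[0],p[1],.032+.042],[p[0],p[1],.032]],K),"tray",proj([[.663,.1372,.012]],K))
t=robot.current_time_s()
q=(.6620,.1372)
print(down(q,.0335,.06,f_stop=6)); say(robot.current_tool_pos(),robot.current_contact_force())
fingers.gripper_to(1.0); robot.pause(.1)
p=robot.current_tool_pos(); robot.line_to([p[0],p[1],.16],None,.2)
snap("side","s8.png");snap("scene","s9.png"); 
c=(.4745,-.0735); hover(c,.25); robot.pause(.25)
W=cam("wrist"); snap("wrist","w5.png"); r=recognise("vial_large","wrist"); print([(x["rect"],x["p"]) for x in r])
say(robot.current_tool_pos(),proj([[*c,.084]],W))
print(robot.current_time_s())
E
python3 - <<'E'
import cv2,numpy as np
a=cv2.imread("pics/s8.png")[130:230,270:403];b=cv2.imread("pics/s9.png")[270:420,200:400];c=cv2.imread("pics/w5.png")
cv2.imwrite("pics/s8c.png",np.vstack([np.hstack([cv2.resize(x,(400,300)) for x in(a,b)]),np.hstack([cv2.resize(c,(400,300)),cv2.resize(c[160:280,250:410],(400,300))])]))
E
```

```text
scene pred rim/bottom [[297.7724, 323.6205], [299.1776, 337.8072]] tray [[300.3588, 343.6048]]
side pred rim/bottom [[327.7447, 157.9879], [327.8636, 174.2777]] tray [[327.5344, 182.008]]
True
[0.6614, 0.137, 0.035] [0.053, 0.4374, 5.0992]
[([210.7, 248.1, 70.8, 70.1], 0.88), ([373.4, 114.3, 61.0, 60.7], 0.8), ([314.1, 214.1, 51.2, 62.9], 0.62)]
[0.4748, -0.073, 0.2496] [[315.6133, 219.3483]]
18.3667
```

View pics/s8c.png

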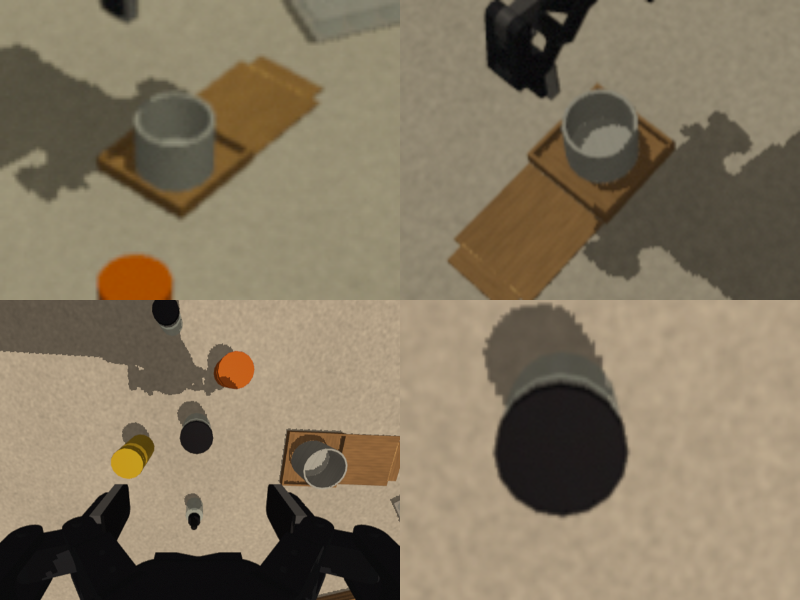

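```bash
python3 - <<'E'
from h import *
S,D,W=cam("scene"),cam("side"),cam("wrist")
say("CLcan",ray((199.8,200),.051,S),ray((429,258),.051,D),ray((519,(467-300)*1.6),.051,W))
say("CScan",ray((200+200/2,270+122/2),.045,S),ray((270+174/3,130+120/3),.045,D))
v=ray((314,220.4),.084,W); say(v)
t=robot.current_time_s()
fingers.gripper_to(.77)
down(v,.0785,f_stop=12); say(robot.current_tool_pos(),robot.current_contact_force())
robot.pause(.1)
fingers.gripper_to(0.0,40); robot.pause(.15); print("gap",robot.current_finger_gap()*85)
say(robot.current_tool_pos(),robot.current_contact_force())
snap("side","s10.png");snap("scene","s11.png");snap("wrist","w6.png"); print(robot.current_time_s()-t)
E
python3 - <<'E'
import cv2,numpy as np
a=cv2.imread("pics/s10.png")[220:340,230:390];b=cv2.imread("pics/s11.png")[110:230,250:410];c=cv2.imread("pics/w6.png")
cv2.imwrite("pics/s10c.png",np.vstack([np.hstack([cv2.resize(x,(400,300)) for x in(a,b)]),np.hstack([cv2.resize(c,(400,300)),cv2.resize(c[200:440,160:480],(400,300))])]))
E
```

```text
CLcan [0.6512, -0.1547] [0.6596, -0.1542] [0.6545, -0.1563]
CScan [0.6605, 0.1353] [0.6632, 0.1356]
[0.4729, -0.0746]
[0.4737, -0.0748, 0.0793] [1.0031, -0.0785, 0.8316]
gap 41.745560587743434
[0.4733, -0.0747, 0.0793] [-0.812, 0.2184, 5.3753]
2.3665999999999983
```

View pics/s10c.png

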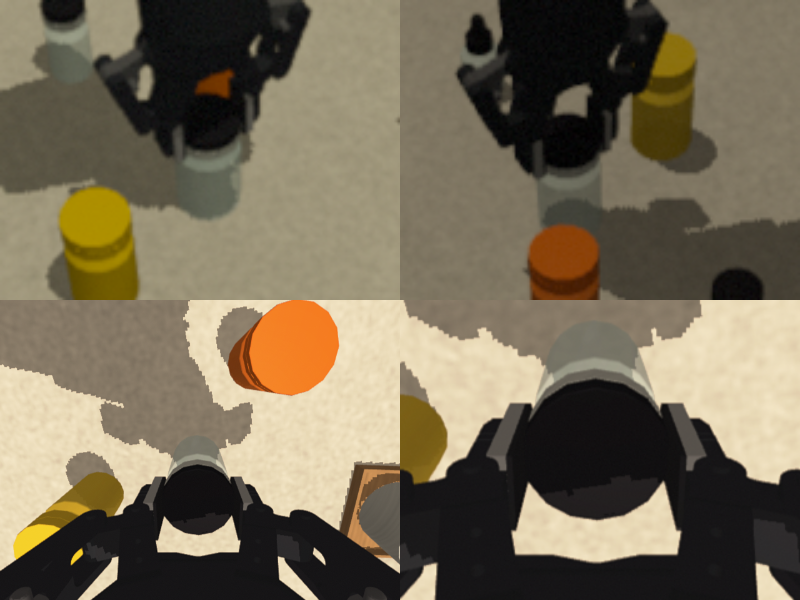

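```bash
python3 - <<'E'
from h import *
t=robot.current_time_s()
p=robot.current_tool_pos(); robot.line_to([p[0],p[1],.19],None,.15)
print("gap",robot.current_finger_gap()*85,robot.current_contact_force())
q=(.655,-.157); hover(q,.19); robot.pause(.2)
down(q,.145,.12); robot.pause(.15); say(robot.current_tool_pos())
snap("side","s12.png");snap("scene","s13.png");snap("wrist","w7.png"); print(robot.current_time_s()-t)
E
python3 - <<'E'
import cv2,numpy as np
a=cv2.imread("pics/s12.png")[190:310,370:530];b=cv2.imread("pics/s13.png")[130:250,120:280];c=cv2.imread("pics/w7.png")
cv2.imwrite("pics/s12c.png",np.vstack([np.hstack([cv2.resize(x,(400,300)) for x in(a,b)]),np.hstack([cv2.resize(c,(400,300)),cv2.resize(c[200:440,160:480],(400,300))])]))
E
```

```text
gap 42.040831547125244 [ 1.64360656  0.594274   -0.48462156]
[0.6559, -0.1572, 0.1465]
2.7333999999999996
```

View pics/s12c.png

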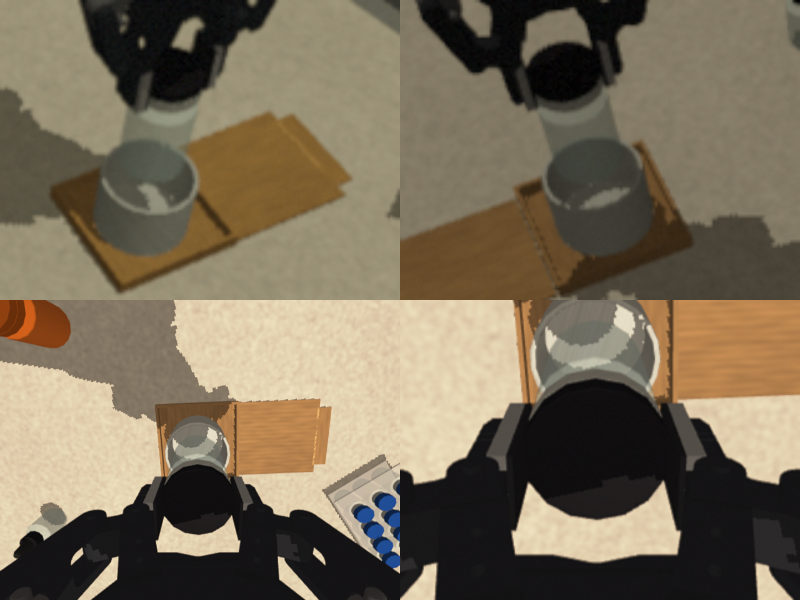

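Run:
```python
from h import *
p=robot.current_tool_pos(); zb=p[2]-.0793
a=np.linspace(0,2*np.pi,40)
out=[]
for n,f,(x,y) in (("side","s12.png",(390,195)),("scene","s13.png",(140,130))):
    K=cam(n); im=cv2.imread("pics/"+f); im=im[y:y+100,x:x+100]; im=cv2.resize(im,(400,400),interpolation=cv2.INTER_CUBIC)
    im=cv2.convertScaleAbs(im,alpha=1.5); raw=im.copy()
    def circ(c,r,z,col):
        u=(proj([[c[0]+r*np.cos(t),c[1]+r*np.sin(t),z] for t in a],K)-[x,y])*4
        cv2.polylines(im,[u.astype(int)],True,col)
    circ(p,.022,zb,(0,0,255)); circ(p,.022,zb+.084,(0,0,255)); circ(p,.022,zb+.056,(0,255,255)); circ((.655,-.157),.033,.051,(0,255,0))
    out.append(np.vstack([im]))
    out.append(raw)
cv2.imwrite("pics/ov1.png",np.hstack([out[0],out[2]]))
cv2.imwrite("pics/ov2.png",np.hstack([out[1],out[3]]))
```

```text
(no output)
```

View pics/ov1.png

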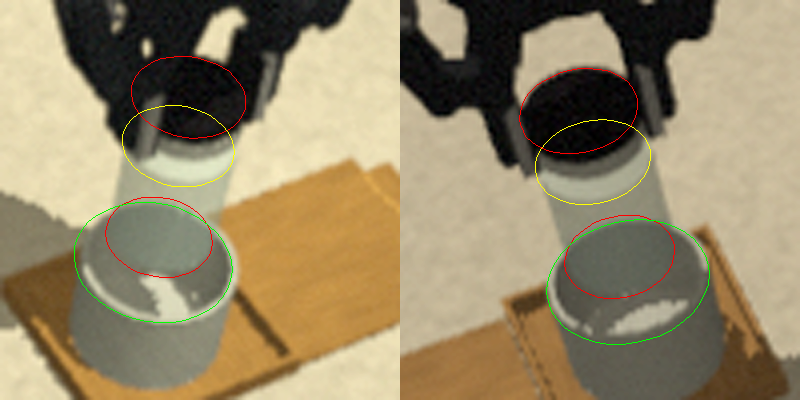

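View pics/ov2.png

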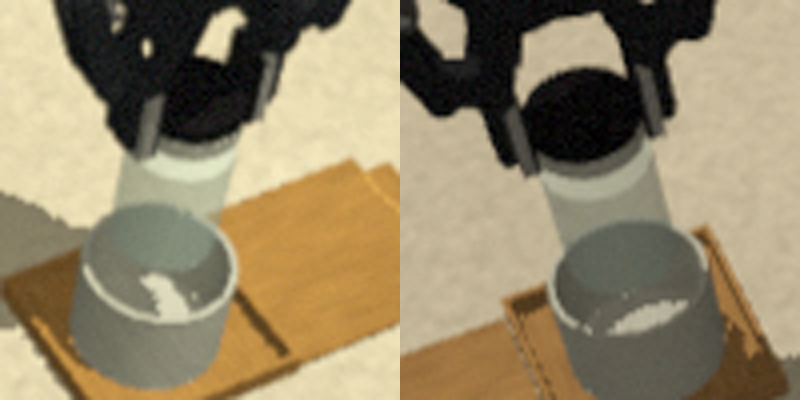

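```bash
python3 - <<'E'
from h import *
t=robot.current_time_s()
q=(.6552,-.157)
print(down(q,.098,.1,f_stop=8)); say(robot.current_tool_pos())
print(down(q,.0835,.04,f_stop=5)); say(robot.current_tool_pos(),robot.current_contact_force())
snap("side","s14.png");snap("scene","s15.png"); print(robot.current_time_s()-t)
E
python3 - <<'E'
import cv2,numpy as np
a=cv2.imread("pics/s14.png")[190:310,370:530];b=cv2.imread("pics/s15.png")[130:250,120:280]
cv2.imwrite("pics/s14c.png",np.hstack([cv2.resize(x,(400,300)) for x in(a,b)]))
E
```

```text
False
[0.6554, -0.1571, 0.0981]
True
[0.6551, -0.157, 0.085] [-0.7566, 0.0599, 3.5044]
1.0915999999999997
```

View pics/s14c.png

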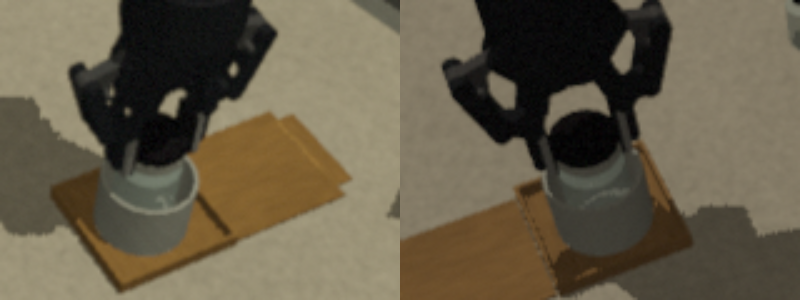

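```bash
python3 - <<'E'
from h import *
fingers.gripper_to(.8); robot.pause(.1)
p=robot.current_tool_pos(); robot.line_to([p[0],p[1],.19],None,.15)
snap("side","s16.png");snap("scene","s17.png"); 
c=(.4617,.0815); hover(c,.25); robot.pause(.25)
W=cam("wrist"); snap("wrist","w8.png"); r=recognise("vial_small","wrist"); print([(x["rect"],x["p"]) for x in r])
say(robot.current_tool_pos(),proj([[*c,.072]],W))
print(robot.current_time_s())
E
python3 - <<'E'
import cv2,numpy as np
a=cv2.imread("pics/s16.png")[190:310,370:530];b=cv2.imread("pics/s17.png")[130:250,120:280];c=cv2.imread("pics/w8.png")
cv2.imwrite("pics/s16c.png",np.vstack([np.hstack([cv2.resize(x,(400,300)) for x in(a,b)]),np.hstack([cv2.resize(c,(400,300)),cv2.resize(c[160:280,250:410],(400,300))])]))
E
```

```text
[([314.1, 208.1, 40.5, 44.3], 0.7), ([560.9, 177.8, 158.3, 82.7], 0.15)]
[0.462, 0.081, 0.2497] [[315.7423, 213.4084]]
27.5333
```

View pics/s16c.png

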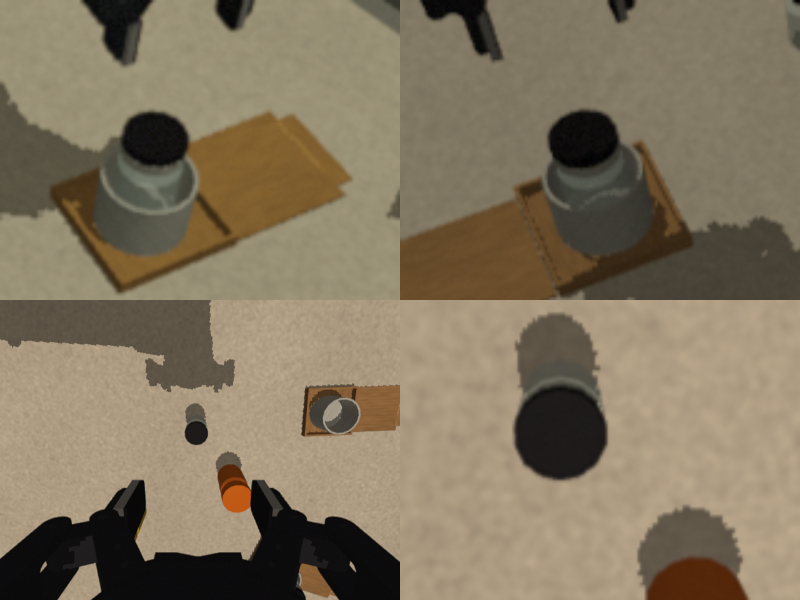

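```bash
python3 - <<'E'
from h import *
t=robot.current_time_s()
W=cam("wrist"); say("can",ray((545.6,185.6),.045,W)); v=ray((314.4,213.2),.072,W); say(v)
fingers.gripper_to(.62)
down(v,.068,f_stop=12); robot.pause(.1); say(robot.current_tool_pos())
fingers.gripper_to(0.0,40); robot.pause(.15); print("gap",robot.current_finger_gap()*85)
p=robot.current_tool_pos(); say(p)
snap("side","s18.png");snap("scene","s19.png")
robot.line_to([p[0],p[1],.19],None,.15); print("gap",robot.current_finger_gap()*85)
q=(.6613,.1366); hover(q,.19); robot.pause(.2)
down(q,.068+.062,.12); robot.pause(.15); say(robot.current_tool_pos())
p=robot.current_tool_pos(); zb=p[2]-.0685
a=np.linspace(0,2*np.pi,40); out=[]
for n,f,(x,y) in (("side","s20.png",(280,110)),("scene","s21.png",(250,270))):
    im=snap(n,f)[:,:,::-1]
    K=cam(n); im=im[y:y+100,x:x+100]; im=cv2.resize(im,(400,400),interpolation=cv2.INTER_CUBIC)
    im=cv2.convertScaleAbs(im,alpha=1.5); raw=im.copy()
    def circ(c,r,z,col):
        u=(proj([[c[0]+r*np.cos(t),c[1]+r*np.sin(t),z] for t in a],K)-[x,y])*4
        cv2.polylines(im,[u.astype(int)],True,col)
    circ(p,.016,zb,(0,0,255)); circ(p,.016,zb+.072,(0,0,255)); circ(q,.027,.045,(0,255,0))
    out.append(im)
cv2.imwrite("pics/ov3.png",np.hstack(out))
print(robot.current_time_s()-t)
E
python3 - <<'E'
import cv2,numpy as np
a=cv2.imread("pics/s18.png")[180:270,200:320];b=cv2.imread("pics/s19.png")[180:270,330:450]
cv2.imwrite("pics/s18c.png",np.hstack([cv2.resize(x,(400,300)) for x in(a,b)]))
E
```

```text
can [0.6612, 0.1368]
[0.4603, 0.0819]
[0.4611, 0.0821, 0.0688]
gap 29.87516930370731
[0.4607, 0.082, 0.0687]
gap 29.958905963164376
[0.6622, 0.1368, 0.1315]
5.2499999999999964
```

View pics/ov3.png

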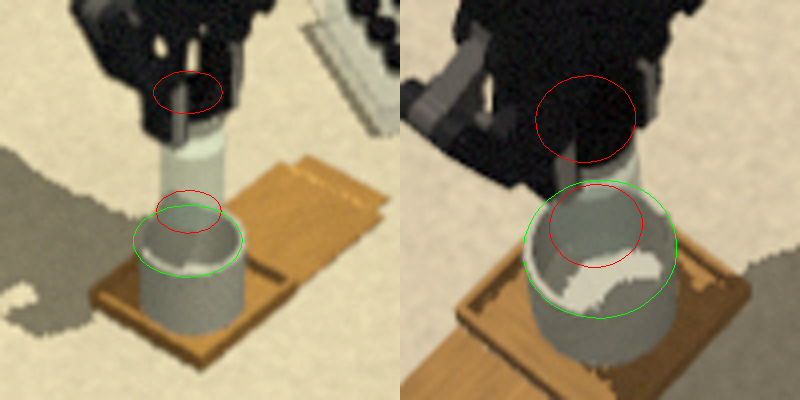

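View pics/s18c.png

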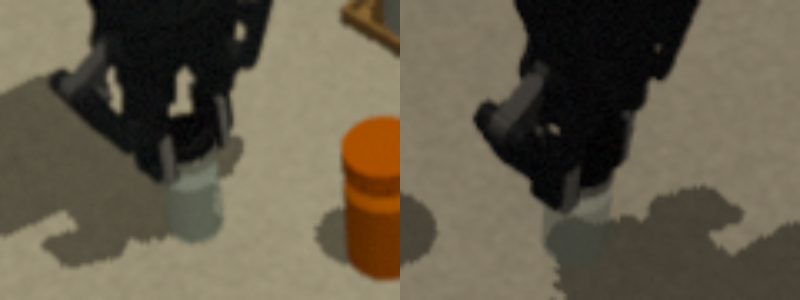

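```bash
python3 - <<'E'
from h import *
q=(.6613,.1368)
print(down(q,.088,.1,f_stop=8)); say(robot.current_tool_pos())
print(down(q,.073,.04,f_stop=5)); say(robot.current_tool_pos(),robot.current_contact_force())
snap("side","s22.png");snap("scene","s23.png"); print(robot.current_time_s())
E
python3 - <<'E'
import cv2,numpy as np
a=cv2.imread("pics/s22.png")[110:210,265:398];b=cv2.imread("pics/s23.png")[270:390,220:380]
cv2.imwrite("pics/s22c.png",np.hstack([cv2.resize(x,(400,300)) for x in(a,b)]))
E
```

```text
False
[0.6614, 0.1368, 0.088]
True
[0.661, 0.1367, 0.0744] [-0.8564, -0.279, 3.7546]
33.8333
```

View pics/s22c.png

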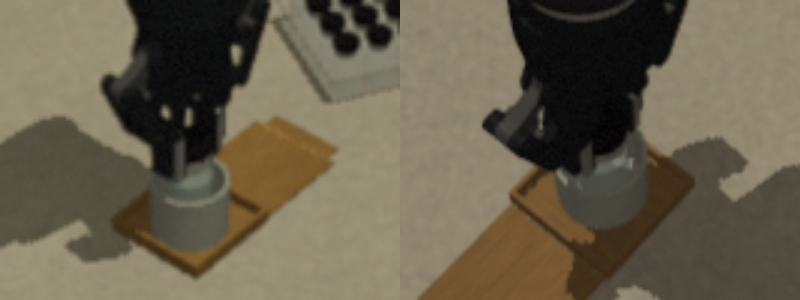

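```bash
python3 - <<'E'
from h import *
fingers.gripper_to(.7); robot.pause(.1)
p=robot.current_tool_pos(); robot.line_to([p[0],p[1],.2],None,.15)
hover((.5,.03),.26); robot.pause(.3)
snap("side","s24.png");snap("scene","s25.png"); print(robot.current_time_s())
E
python3 - <<'E'
import cv2,numpy as np
a=cv2.imread("pics/s24.png");b=cv2.imread("pics/s25.png")
cv2.imwrite("pics/s24c.png",np.vstack([np.hstack([cv2.resize(x,(400,300)) for x in(a,b)]),np.hstack([cv2.resize(x,(400,300)) for x in (a[110:210,265:398],b[270:390,220:380])])]))
E
```

```text
36.55
```

View pics/s24c.png

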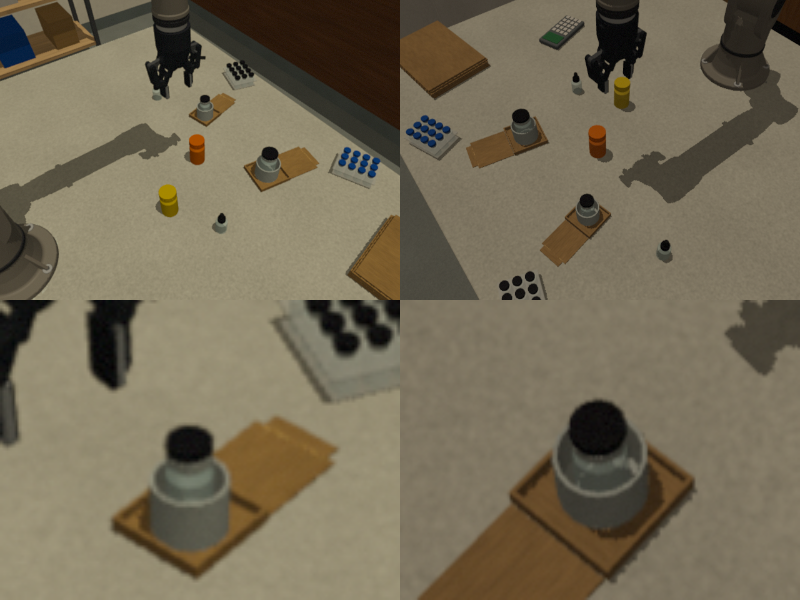

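Both nested sets stand upright in their trays, at scene pixels (520,128)×1.6 and (587,209)×1.6 in the thumbnails. The droppers and the coloured look-alikes are where they started. I'm handing the job in.

```bash
python3 -c "
from station import workorder
print(workorder.close_job())"
```

```text
the job is handed in; nothing more can be done
None
```

Both vials are packed and the job is handed in at about 36.6 s of the 88 s allowed. I set the large canister in the large tray and the small canister in the small tray. Then each clear, black-capped vial went into its own canister, gripped at the cap.

- **Final pictures:** scene and side views both show each vial and canister upright in its tray and let go, with the gripper well clear. The droppers and the orange and yellow look-alikes are where they started.
- **Seating:** the canisters touched down about 3 mm above their height on the table and the vials about 6 mm above theirs, matching the floor thicknesses. Contact forces read when each touched down were about 5 N or less.
- **Disagreement:** the cameras differed by up to about 8 mm on some positions. The overhead and close-up views settled these well enough, and nothing touched a wall on the way in.

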